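Hang the red tester on the carousel's empty hook

ROBOT

A 6-joint arm with a two-finger parallel gripper is mounted at the origin on the work surface. World frame = base frame: x ahead of the robot, y to its left, z up, the work surface at z = 0. Lengths are in m, angles in degrees, forces in N, time in s.
With the tool pointing down it reaches from about 0.35 to 0.875 m from the base axis. Payload 4.2 kg.
Tool frame: the origin (TCP) lies on the centre line of the jaws, within the pads' length; the fingertips stand 25 mm ahead of it and the grasp point (between the pads) lies 6 mm ahead of it; z points along the fingers, y is the line along which they close (so a half turn about z gives the same grasp; the last joint's range is limited). The gripper opens to 87 mm and grips with 3 to 60 N. Pads are 19 mm wide; open, the fingers measure 117 mm over their backs; the gripper's body (75 mm by 190 mm) begins 51 mm behind the grasp point.
Start: joints at [-53.079, 22.042, 0.453, 0, -68.411, -14.817], TCP at [0.235, -0.579, 0.248] pointing down, gripper open.
Joint ranges: [-179.83, 179.83], [-69.29, 118.12], [-61.27, 80.66], [-181.25, 117.63], [-171.15, -9.14], [-177.46, 177.46]. Speed limits (degrees/s): [159.86, 159.86, 180, 180, 180, 180].

INTERFACE

Orientations are given as a 3x3 rotation matrix whose columns are the frame's x, y, z axes.
In Python, from station import r gives the robot as it stands.
- The arm moves only by the tool move_arm, never from a script. Its argument "series" is a list of rows, each an object with "grip": the opening, from 0 (shut) to 1 (fully open); "xyz": the shift along the tool's x, y, z in mm, a list of three; "angular": the turn, a rotation vector about the tool's x, y, z in rad, a list of three. A call has 1 to 10 rows; each row is the pose to reach, as a shift and turn from the pose commanded when the call began, along the tool's axes at that moment; what a row does not reach only later rows make up. A row lasts 1/10 s, in which the tool goes at most 50 mm and 8.59 degrees, less where a joint would pass 70% of its speed; a pose out of reach is approached as far as the arm can. A call with a gripper value outside its range is refused whole. The fingers move at their own pace and stop on an object; the grip force is fixed at half the most. Time passes only in rows, so rows that repeat a pose let the fingers close. It gives the time, the measured TCP pose, the force, the opening and the grip force at its end, in the units of the state.
- r.sense(): the state, without advancing time (a new reading comes with each control period).
- r.capture(name): name is "side" or "top" or "wrist"; returns a dict with "img" (400x640x3 uint8, red, green, blue), "camera_matrix" (3x3 intrinsics, pixels), "rvec" (rotation vector, rad) and "tvec" (3), from world to camera coordinates, as OpenCV has them; the wrist camera has in their place "hand_eye" (4x4, takes a point from camera to tool coordinates, whose origin is the TCP and whose axes are the flange's). Camera axes: x right, y down, z forward; pixel columns grow to the right and rows downward; lengths in m; the calibration is good to about 2 mm. A picture is of the moment at which its call begins: read the wrist's pose just before it. There is no depth.
- r.finish_job(): hands the job in; it is judged then, once.
The state is a dict: "time_s": time; "joints": joint angles; "joint_velocities": joint speeds; "effort": joint torques, N m; "tcp_pos": TCP position; "ee_rot": TCP orientation; "wrist_force": force on the tool from outside, world axes, zero at the start; "moment": the same for the moment, N m; "gripper_width": opening from 0.0 (shut) to 1.0 (fully open); "gripper_force": force on a finger pad.
Only numpy, scipy, OpenCV 4.12 (cv2) and the standard library are available. Lean on these libraries where they do the work, as an engineer would, in place of code of your own. Each camera call takes 0.05 s, during which the arm holds its last target. There are 200 camera calls.

TASK

First turn the tester carousel by its upright black crank peg until the empty hook stands over the yellow arrow on the base, leaving the testers on the bench where they are meanwhile. Then take the red tester from the bench and hang it by the steel eye on its back on that empty hook, upright with its back towards the carousel, and let go; the empty hook's place must still be over the arrow, and the yellow and white testers stay standing where they are.

Things in the scene. Friction and masses are not known exactly. Their poses are not given: they have to be found in the camera images.
- hook (a point): The only empty hook: a 7 mm steel bar, level outward from the hub, then straight up. Point where the eye rests: top of the level arm, on the upturned tip's centreline, 160 mm above the bench, 115 mm from the axis; the tip ends 25 mm higher. The other 3 hooks (every 90 deg) carry fixed blue, grey, green testers, tops 188 mm up, reaching 170 mm from the axis. +x to the axis, z up, turning with it.
- crank (a point): Top centre of the black crank peg on the blue hub plate: upright, round, 16 mm diameter, from the plate (172 mm above the bench) to this point (230 mm), 60 mm from the axis, across the hub from the empty hook. Pinched or pushed in a circle about the axis it turns the carousel, any way and far; it may swivel in the fingers. The carousel stays where left; friction takes about 2 to 3 N at the peg.
- axis (a point): On the carousel's upright turning axis, at the top of the blue hub plate (160 mm diameter), 172 mm above the bench. Does not turn: +x runs from the arrow to the axis, z up. Below the hooks a grey disc of 123 mm radius (66 to 86 mm above the bench, upper edge bevelled 10 mm) turns with them: a hung tester's back leans on it.
- mark (a point): Where the empty hook has to be brought: above the yellow arrow that points outward on the grey tongue of the stand's base (34 mm wide, 10 mm high, ending 215 mm from the axis). The point is 115 mm from the axis on the arrow's line, at hook height (160 mm above the bench). Does not turn: +x to the axis, z up.
- red_tester: The red handheld tester to hang, 0.2 kg, upright on the bench: body 32 mm deep (x), 48 wide (y), 130 high, black rubber boot on the lowest 12 mm (56 mm wide, 10 mm proud in front). Origin: centre of the body's underside. +x points out of its back, where the steel eye is, -x out of its face with the display; z up. Grip it across its width near the top.
- red_tester_eye (a point): Centre of the hole in the red tester's hanging eye: a level steel frame 5 mm thick on its back, 105 mm above its underside, 28 mm behind its middle. The upright hole is 24 mm front to back (from the back face) by 26 mm wide; the frame is 36 mm wide and ends 30 mm behind the back face. Axes as the tester. Hung, it rests 2 to 3 mm above hook and the tester leans up to 10 degrees.
- yellow_tester: A tester of the same shape in yellow, standing on the bench. Leave it alone. Origin and axes as the red tester.
- white_tester: A tester of the same shape in white, standing on the bench. Leave it alone. Origin and axes as the red tester.

How it is judged (in metres and radians):
On the way, in this order (a step that is already met when the one before it is completed fails the run):
1. the empty hook is brought to rest over the yellow arrow (within 25 mm) while the red tester still stands at its place on the bench (horizontal distance between hook and mark below 0.025 m and distance of red_tester from where it was at the start of the episode below 0.04 m and linear speed of red_tester below 0.03 m/s), for 0.3 s.
2. the red tester's eye is down on the empty hook (horizontal distance between red_tester_eye and hook below 0.018 m and z of red_tester_eye in the frame of hook between -0.008 and 0.012 m), for 0.2 s.
At the end, for the whole second after the job is handed in: The red tester hangs at rest on the hook that was empty: eye centre within 18 mm sideways and -8 to +12 mm in height of the resting point, within 20 degrees of upright; that hook within 30 mm of its place over the arrow; yellow and white testers within 40 mm of where they stood (all of step 2 and horizontal distance between hook and mark below 0.03 m and angle between red_tester's own z axis and vertical below 0.35 rad and linear speed of red_tester below 0.03 m/s and distance of each of yellow_tester, white_tester from where it was at the start of the episode below 0.04 m); the robot touches nothing.
It fails at once if the yellow or the white tester is shifted by more than 40 mm or knocked over (distance of any of yellow_tester, white_tester from where it was at the start of the episode above 0.04 m or angle between any of yellow_tester, white_tester's own z axis and vertical above 0.5 rad).
It also fails if it takes over 64 s, if anything falls off the work surface, if the arm or the gripper's body presses on something with over 40 N, if the wrist force passes 120 N, or if a joint passes its speed limit or range.

## Working session

There is one attempt and no reset: what is moved stays moved. The work goes in short steps, Python scripts to look and compute and a tool call to move; the robot and the scene stay as the last step left them, time stands still between calls to the robot, and variables do not carry over. Pictures are saved under pics/ and viewed, at most 14 in all, crops included, and the job is handed in when it is done.

Besides the shell and the picture viewer there is one more tool, called after "Call:" by a JSON object that holds its "api" and its "payload". move_arm: Moves the arm, as the interface text tells. Its arguments: {"type":"object","properties":{"series":{"type":"array"}},"required":["series"]}

```bash
mkdir -p pics; ls
python3 - <<'E'
from station import r
import cv2,numpy as np
s=r.sense();print(s)
for n in("side","top"):
    c=r.capture(n);cv2.imwrite(f"pics/{n}0.png",c["img"][:,:,::-1]);np.savez(f"pics/{n}0.npz",**c)
    R=cv2.Rodrigues(np.array(c["rvec"]))[0];print(n,c["camera_matrix"],-R.T@np.array(c["tvec"]).ravel(),R)
E
```

```text
pics
{'time_s': 0.0, 'joints': array([-5.30784117e+01,  2.20902317e+01,  3.81095740e-01, -3.04531933e-02,
       -6.84107548e+01, -1.48161151e+01]), 'joint_velocities': array([ 0.08617042,  0.0751325 , -0.00932369, -0.01752061,  0.0802609 ,
        0.00243281]), 'effort': array([ 2.54865872e-04, -3.90667927e+01,  1.87408358e+01,  4.22002003e+00,
        1.09103654e-02, -1.81551327e-04]), 'tcp_pos': array([ 0.23501499, -0.57854692,  0.24647032]), 'ee_rot': array([[-9.26566435e-01, -3.76130163e-01, -8.61863618e-04],
       [-3.76131146e-01,  9.26564343e-01,  1.96970624e-03],
       [ 5.77061675e-05,  2.14923744e-03, -9.99997689e-01]]), 'wrist_force': array([-0.81355868, -0.2646172 ,  0.89449254]), 'moment': array([-0.02102973,  0.01809993,  0.00164564]), 'gripper_force': 0.0, 'gripper_width': 0.9956741653399157}
side [[517.94732971   0.         315.81367939]
 [  0.         517.94732971 197.02218206]
 [  0.           0.           1.        ]] [0.31655765 0.80395104 0.79343019] [[-0.97122481 -0.23726477  0.02068327]
 [-0.1485053   0.53541591 -0.83143008]
 [ 0.18619492 -0.8105771  -0.55524429]]
top [[366.5376142    0.         315.70389849]
 [  0.         366.5376142  196.31411944]
 [  0.           0.           1.        ]] [ 0.470975   -0.15276702  0.9866846 ] [[-0.01525673 -0.99962189 -0.02287596]
 [-0.99653267  0.01707312 -0.0814318 ]
 [ 0.08179158  0.02155426 -0.99641635]]
```

View pics/side0.png

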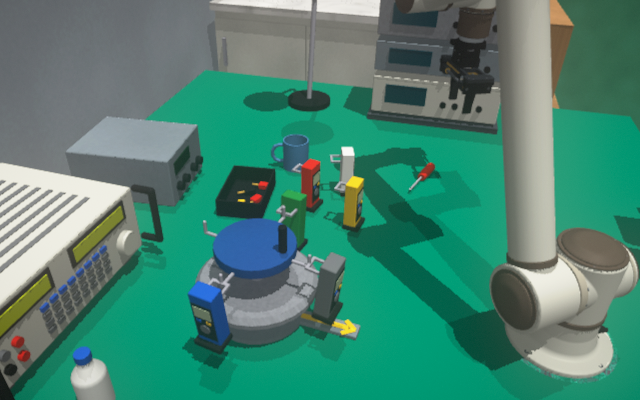

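View pics/top0.png

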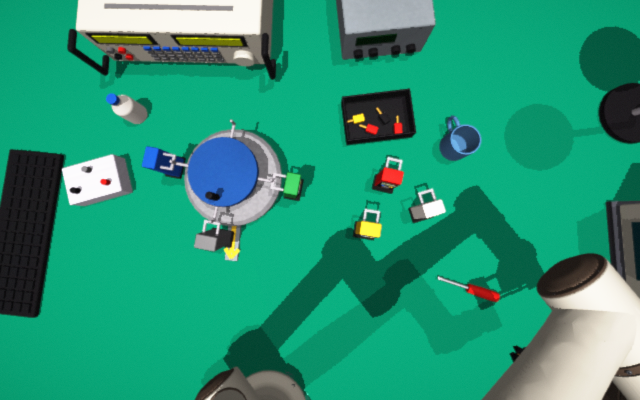

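The top view shows the hub centre near (223,172), the peg at (212,196), the empty hook at (233,125), the arrow at (232,245), and red, yellow and white testers at (390,178), (368,228) and (428,208). The carousel needs roughly a half turn.

```bash
cat > h.py <<'E'
import cv2,numpy as np
def rays(c,px):
    R=cv2.Rodrigues(np.array(c["rvec"]))[0];K=np.array(c["camera_matrix"])
    p=np.c_[np.atleast_2d(px),np.ones(len(np.atleast_2d(px)))]
    return -R.T@np.array(c["tvec"]).ravel(),(R.T@np.linalg.inv(K)@p.T).T
def plane(c,px,z):
    o,d=rays(c,px);return (o+d*((z-o[2])/d[:,2])[:,None])[:,:2]
def hsv(img):return cv2.cvtColor(img,cv2.COLOR_RGB2HSV)
def blobs(m,amin=15):
    n,l,s,ce=cv2.connectedComponentsWithStats(m.astype(np.uint8))
    return [(s[i,4],ce[i],l==i) for i in range(1,n) if s[i,4]>=amin]
def hub(c,z=.172):
    H=hsv(c["img"]);m=(H[...,0]>105)&(H[...,0]<125)&(H[...,1]>140)
    b=max(blobs(m),key=lambda b:b[0])
    k=max(cv2.findContours(b[2].astype(np.uint8),cv2.RETR_EXTERNAL,cv2.CHAIN_APPROX_NONE)[0],key=len)
    q=plane(c,cv2.convexHull(k)[:,0].astype(float),z)
    return cv2.minEnclosingCircle(q.astype(np.float32)),q
E
python3 - <<'E'
from h import *
T=np.load("pics/top0.npz");S=np.load("pics/side0.npz")
for c in(T,S):
    (ce,rad),q=hub(c);print("hub",ce,rad)
    A=np.c_[2*q,np.ones(len(q))];x=np.linalg.lstsq(A,(q**2).sum(1),rcond=None)[0];print(" fit",x[:2],(x[2]+x[0]**2+x[1]**2)**.5)
    H=hsv(c["img"])
    for n,m in dict(yel=(H[...,0]>20)&(H[...,0]<33)&(H[...,1]>150)&(H[...,2]>90),red=((H[...,0]<6)|(H[...,0]>174))&(H[...,1]>150)&(H[...,2]>90)).items():
        for a,cc,mm in blobs(m,40): 
            print(n,a,cc.round(1),"z.01",plane(c,cc,.01)[0].round(4),"z.13",plane(c,cc,.13)[0].round(4))
t=T["img"][90:270,130:470];cv2.imwrite("pics/c1.png",cv2.resize(t,None,fx=2.35,fy=2.35,interpolation=cv2.INTER_CUBIC)[:,:,::-1])
s=S["img"][140:360,180:380];cv2.imwrite("pics/c2.png",cv2.resize(s,None,fx=2.7,fy=2.7,interpolation=cv2.INTER_CUBIC)[:,:,::-1])
E
```

```text
hub (0.5972427725791931, 0.07503744959831238) 0.08017028868198395
 fit [0.59828903 0.07421826] 0.07888273818579666
yel 398 [121.4  38.9] z.01 [1.0036 0.407 ] z.13 [0.9382 0.3382]
yel 469 [209.   40.9] z.01 [0.9912 0.1595] z.13 [0.9273 0.1211]
yel 114 [357.7 118.2] z.01 [ 0.7619 -0.2489] z.13 [ 0.7261 -0.2371]
yel 333 [368.1 228.5] z.01 [ 0.4632 -0.269 ] z.13 [ 0.4642 -0.2547]
yel 156 [231.9 245.2] z.01 [0.4246 0.0933] z.13 [0.4303 0.063 ]
red 87 [124.8  53. ] z.01 [0.9625 0.3961] z.13 [0.9021 0.3287]
red 108 [371.7 128.8] z.01 [ 0.7319 -0.286 ] z.13 [ 0.6999 -0.2696]
red 100 [397.9 127.8] z.01 [ 0.733  -0.3566] z.13 [ 0.7008 -0.3316]
red 347 [389.7 176.3] z.01 [ 0.6015 -0.3302] z.13 [ 0.5854 -0.3084]
red 299 [483.1 292.7] z.01 [ 0.2932 -0.5617] z.13 [ 0.3151 -0.5114]
hub (0.5990155339241028, 0.08842595666646957) 0.08943105489015579
 fit [0.5961149  0.08907747] 0.08340138467164987
yel 637 [351.8 200. ] z.01 [ 0.4818 -0.3518] z.13 [ 0.4565 -0.1747]
yel 49 [ 37.3 285.4] z.01 [1.072  0.1496] z.13 [0.9563 0.2498]
yel 331 [ 12.3 313.3] z.01 [1.0669 0.231 ] z.13 [0.9519 0.3188]
yel 44 [309.4 317.4] z.01 [0.4879 0.0891] z.13 [0.4616 0.1986]
yel 176 [345.2 327. ] z.01 [0.4129 0.0954] z.13 [0.3982 0.204 ]
red 485 [308.8 178.6] z.01 [ 0.6213 -0.4268] z.13 [ 0.5746 -0.2383]
red 120 [426.4 170.4] z.01 [ 0.2957 -0.5664] z.13 [ 0.2989 -0.3565]
red 64 [262.5 184.5] z.01 [ 0.7391 -0.3614] z.13 [ 0.6743 -0.1829]
red 74 [255.9 197.7] z.01 [ 0.7348 -0.2931] z.13 [ 0.6708 -0.1251]
red 112 [ 17.2 341.4] z.01 [1.0077 0.2896] z.13 [0.9018 0.3684]
red 99 [ 23.5 355.5] z.01 [0.9737 0.3147] z.13 [0.873  0.3896]
```

View pics/c1.png

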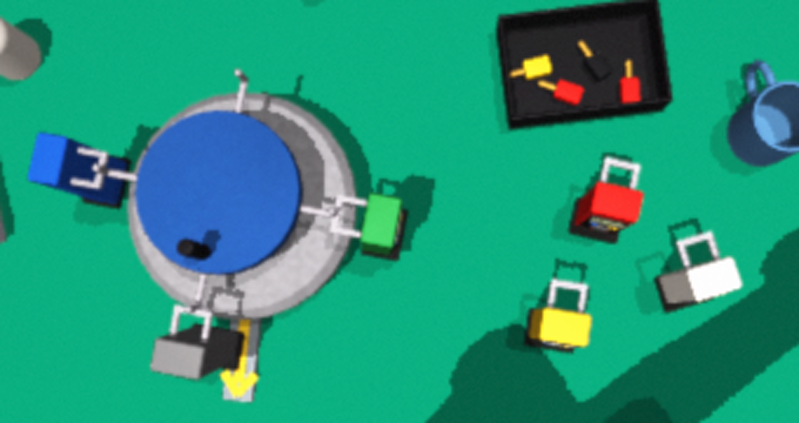

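Run:
```python
from h import *
T=np.load("pics/top0.npz");S=np.load("pics/side0.npz")
f=lambda u,v:np.array([130+(u-.9)/2.35,90+(v-.9)/2.35])
ax=np.array([.598,.0745])
for n,p,z in[("peg",(186,247),.23),("hooktip",(240,75),.185),("arrowtip",(239,398),.01),("arrowbase",(245,323),.01),("tongue end",(238,402),.01),("grn",(383,222),.188)]:
    q=plane(T,f(*p),z)[0];d=q-ax;print(n,q.round(4),np.hypot(*d).round(4),np.degrees(np.arctan2(d[1],d[0])).round(1))
H=hsv(T["img"]);m=((H[...,0]<6)|(H[...,0]>174))&(H[...,1]>150)&(H[...,2]>150)
for a,c,mm in blobs(m,40):
    if 380<c[0]<400 and 160<c[1]<200:
        v,u=np.nonzero(mm);q=plane(T,np.c_[u,v].astype(float),.13);(ce,sz,an)=cv2.minAreaRect(q.astype(np.float32));print("red top",ce,sz,an)
q=plane(T,[f(621,161)],.1075)[0];print("eye end",q)
```

```text
peg [0.5402 0.0867] 0.059 168.1
hooktip [0.7084 0.0505] 0.113 -12.3
arrowtip [0.3883 0.0946] 0.2107 174.5
arrowbase [0.4725 0.0881] 0.1262 173.8
tongue end [0.3839 0.0958] 0.2152 174.3
grn [ 0.5643 -0.0851] 0.1632 -101.9
red top (0.587033748626709, -0.31358522176742554) (0.04746782034635544, 0.03277738392353058) 74.73709106445312
eye end [ 0.63246244 -0.32403741]
```

View pics/c2.png

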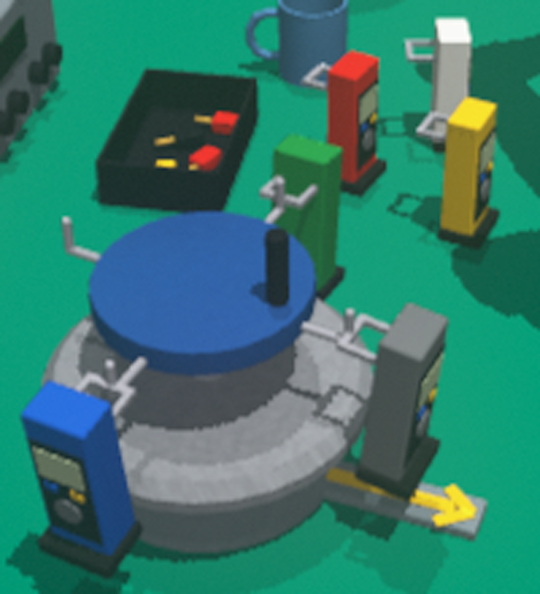

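Call:
{"api": "move_arm", "payload": {"series": [{"grip": 1, "xyz": [0, 0, -40], "angular": [0, 0, 0.14]}, {"grip": 1, "xyz": [-532, 503, -40], "angular": [0, 0, 0.386]}, {"grip": 1, "xyz": [-532, 503, -40], "angular": [0, 0, 0.386]}, {"grip": 1, "xyz": [-532, 503, -40], "angular": [0, 0, 0.386]}, {"grip": 1, "xyz": [-532, 503, -40], "angular": [0, 0, 0.386]}, {"grip": 1, "xyz": [-532, 503, -40], "angular": [0, 0, 0.386]}, {"grip": 1, "xyz": [-532, 503, -40], "angular": [0, 0, 0.386]}, {"grip": 1, "xyz": [-532, 503, -40], "angular": [0, 0, 0.386]}, {"grip": 1, "xyz": [-532, 503, -40], "angular": [0, 0, 0.386]}, {"grip": 1, "xyz": [-532, 503, -40], "angular": [0, 0, 0.386]}]}}

```text
time_s: 1.1
tcp_pos: [0.4214, -0.1688, 0.2875]
ee_rot: [[-1.0, 0.0, 0.0], [0.0, 1.0, 0.0], [-0.0, 0.0, -1.0]]
wrist_force: [1.9, -0.4, -0.4]
gripper_width: 1.003
gripper_force: 0.0
```

Call:
{"api": "move_arm", "payload": {"series": [{"grip": 1, "xyz": [-116, 257, 0], "angular": [0, 0, 0]}, {"grip": 1, "xyz": [-116, 257, 0], "angular": [0, 0, 0]}, {"grip": 1, "xyz": [-116, 257, 0], "angular": [0, 0, 0]}, {"grip": 1, "xyz": [-116, 257, 0], "angular": [0, 0, 0]}, {"grip": 1, "xyz": [-116, 257, 0], "angular": [0, 0, 0]}, {"grip": 1, "xyz": [-116, 257, 0], "angular": [0, 0, 0]}, {"grip": 1, "xyz": [-116, 257, 0], "angular": [0, 0, 0]}, {"grip": 1, "xyz": [-116, 257, 0], "angular": [0, 0, 0]}, {"grip": 1, "xyz": [-116, 257, 0], "angular": [0, 0, 0]}]}}

```text
time_s: 2.0
tcp_pos: [0.5368, 0.0854, 0.2873]
ee_rot: [[-1.0, 0.001, -0.001], [0.001, 1.0, -0.0], [0.001, -0.0, -1.0]]
wrist_force: [0.4, -0.1, -0.2]
gripper_width: 1.0
gripper_force: 0.0
```

Run:
```python
from station import r
import cv2,numpy as np
s=r.sense();print(s["tcp_pos"])
c=r.capture("wrist");cv2.imwrite("pics/w1.png",c["img"][:,:,::-1]);print(c["camera_matrix"],c["hand_eye"])
```

```text
[0.53676719 0.08535536 0.28733604]
[[330.64019856   0.         316.80548199]
 [  0.         330.64019856 197.38105347]
 [  0.           0.           1.        ]] [[-4.59866535e-04 -9.54862775e-01 -2.97046916e-01  8.07585217e-02]
 [ 9.99999660e-01 -6.42235417e-04  5.16350466e-04 -8.30115273e-04]
 [-6.83817889e-04 -2.97046577e-01  9.54862746e-01 -1.37595557e-01]
 [ 0.00000000e+00  0.00000000e+00  0.00000000e+00  1.00000000e+00]]
```

View pics/w1.png

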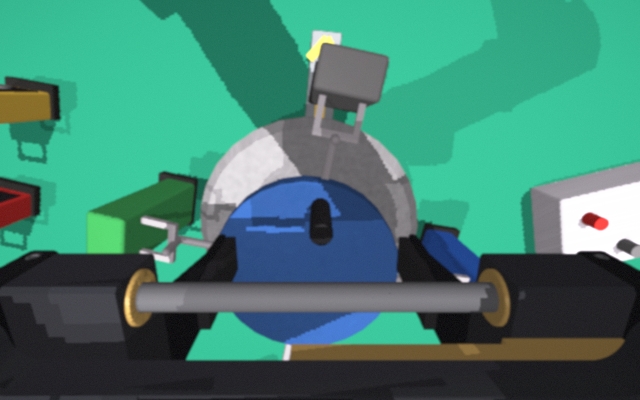

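The view shows the peg top at about (321,234), between the fingers. I'll cast that ray onto z = 0.23.

```bash
cat >> h.py <<'E'
def wplane(s,c,px,z):
    K=np.array(c["camera_matrix"]);E=np.array(c["hand_eye"]);R=np.array(s["ee_rot"]);px=np.atleast_2d(px)
    d=(R@E[:3,:3]@np.linalg.inv(K)@np.c_[px,np.ones(len(px))].T).T;o=np.array(s["tcp_pos"])+R@E[:3,3]
    return (o+d*((z-o[2])/d[:,2])[:,None])[:,:2]
E
python3 - <<'E'
from h import *
from station import r
s=r.sense();c=r.capture("wrist")
print(wplane(s,c,[(321,235),(321,200)],.23),wplane(s,c,[(321,205)],.172))
E
```

```text
[[0.54201918 0.08707007]
 [0.51847108 0.08702344]] [[0.54124005 0.08780345]]
```

Call:
{"api": "move_arm", "payload": {"series": [{"grip": 1, "xyz": [-4, 2, 40], "angular": [0, 0, 0]}, {"grip": 1, "xyz": [-4, 2, 75], "angular": [0, 0, 0]}, {"grip": 1, "xyz": [-4, 2, 75], "angular": [0, 0, 0]}, {"grip": 0, "xyz": [-4, 2, 75], "angular": [0, 0, 0]}, {"grip": 0, "xyz": [-4, 2, 75], "angular": [0, 0, 0]}, {"grip": 0, "xyz": [-4, 2, 75], "angular": [0, 0, 0]}, {"grip": 0, "xyz": [-4, 2, 75], "angular": [0, 0, 0]}, {"grip": 0, "xyz": [-4, 2, 75], "angular": [0, 0, 0]}, {"grip": 0, "xyz": [-4, 2, 75], "angular": [0, 0, 0]}, {"grip": 0, "xyz": [-4, 2, 75], "angular": [0, 0, 0]}]}}

```text
time_s: 3.1
tcp_pos: [0.5413, 0.0882, 0.2127]
ee_rot: [[-1.0, 0.0, 0.0], [0.0, 1.0, 0.0], [-0.0, 0.0, -1.0]]
wrist_force: [-0.3, -0.4, 0.1]
gripper_width: 0.443
gripper_force: 0.0
```

Call:
{"api": "move_arm", "payload": {"series": [{"grip": 0, "xyz": [0, 0, 0], "angular": [0, 0, 0]}, {"grip": 0, "xyz": [0, 0, 0], "angular": [0, 0, 0]}, {"grip": 0, "xyz": [0, 0, 0], "angular": [0, 0, 0]}, {"grip": 0, "xyz": [0, 0, 0], "angular": [0, 0, 0]}, {"grip": 0, "xyz": [0, 0, 0], "angular": [0, 0, 0]}, {"grip": 0, "xyz": [0, 0, 0], "angular": [0, 0, 0]}]}}

```text
time_s: 3.7
tcp_pos: [0.5413, 0.088, 0.2125]
ee_rot: [[-1.0, 0.0, -0.0], [0.0, 1.0, -0.0], [0.0, -0.0, -1.0]]
wrist_force: [1.0, -1.1, -1.2]
gripper_width: 0.172
gripper_force: 30.0
```

Run:
```python
import numpy as np
t=np.radians(np.linspace(168,-5.8,21));p=60*np.c_[-np.cos(t),np.sin(t)]
print((p[1:11]-p[0]).round().tolist());print((p[11:]-p[10]).round().tolist())
```

```text
[[-3.0, 9.0], [-6.0, 17.0], [-11.0, 25.0], [-18.0, 31.0], [-25.0, 37.0], [-33.0, 42.0], [-41.0, 45.0], [-50.0, 47.0], [-59.0, 48.0], [-68.0, 47.0]]
[[-9.0, -2.0], [-17.0, -5.0], [-25.0, -10.0], [-32.0, -16.0], [-38.0, -23.0], [-43.0, -30.0], [-47.0, -38.0], [-49.0, -47.0], [-51.0, -56.0], [-50.0, -65.0]]
```

Call:
{"api": "move_arm", "payload": {"series": [{"grip": 0, "xyz": [-3, 9, 0], "angular": [0, 0, 0]}, {"grip": 0, "xyz": [-6, 17, 0], "angular": [0, 0, 0]}, {"grip": 0, "xyz": [-11, 25, 0], "angular": [0, 0, 0]}, {"grip": 0, "xyz": [-18, 31, 0], "angular": [0, 0, 0]}, {"grip": 0, "xyz": [-25, 37, 0], "angular": [0, 0, 0]}, {"grip": 0, "xyz": [-33, 42, 0], "angular": [0, 0, 0]}, {"grip": 0, "xyz": [-41, 45, 0], "angular": [0, 0, 0]}, {"grip": 0, "xyz": [-50, 47, 0], "angular": [0, 0, 0]}, {"grip": 0, "xyz": [-59, 48, 0], "angular": [0, 0, 0]}, {"grip": 0, "xyz": [-68, 47, 0], "angular": [0, 0, 0]}]}}

```text
time_s: 4.7
tcp_pos: [0.607, 0.1358, 0.212]
ee_rot: [[-1.0, 0.002, -0.006], [0.002, 1.0, 0.001], [0.006, 0.001, -1.0]]
wrist_force: [-7.1, 4.1, 2.5]
gripper_width: 0.174
gripper_force: 30.0
```

Call:
{"api": "move_arm", "payload": {"series": [{"grip": 0, "xyz": [-9, -2, 0], "angular": [0, 0, 0]}, {"grip": 0, "xyz": [-17, -5, 0], "angular": [0, 0, 0]}, {"grip": 0, "xyz": [-25, -10, 0], "angular": [0, 0, 0]}, {"grip": 0, "xyz": [-32, -16, 0], "angular": [0, 0, 0]}, {"grip": 0, "xyz": [-38, -23, 0], "angular": [0, 0, 0]}, {"grip": 0, "xyz": [-43, -30, 0], "angular": [0, 0, 0]}, {"grip": 0, "xyz": [-47, -38, 0], "angular": [0, 0, 0]}, {"grip": 0, "xyz": [-49, -47, 0], "angular": [0, 0, 0]}, {"grip": 0, "xyz": [-51, -56, 0], "angular": [0, 0, 0]}, {"grip": 0, "xyz": [-50, -65, 0], "angular": [0, 0, 0]}]}}

```text
time_s: 5.7
tcp_pos: [0.6746, 0.0765, 0.2133]
ee_rot: [[-0.999, -0.002, 0.039], [-0.002, 1.0, 0.012], [-0.039, 0.012, -0.999]]
wrist_force: [42.0, 6.0, -20.4]
gripper_width: 0.077
gripper_force: 33.7
```

Call:
{"api": "move_arm", "payload": {"series": [{"grip": 0, "xyz": [0, 0, 0], "angular": [0, 0, 0]}, {"grip": 0, "xyz": [0, 0, 0], "angular": [0, 0, 0]}, {"grip": 0, "xyz": [0, 0, 0], "angular": [0, 0, 0]}]}}

```text
time_s: 6.0
tcp_pos: [0.675, 0.0728, 0.2133]
ee_rot: [[-0.999, -0.001, 0.038], [-0.001, 1.0, 0.007], [-0.038, 0.007, -0.999]]
wrist_force: [41.1, -1.7, -19.1]
gripper_width: 0.061
gripper_force: 30.9
```

Run:
```python
from station import r
import cv2,numpy as np
o=[]
s=r.sense();W=r.capture("wrist");T=r.capture("top")
np.savez("pics/top2.npz",**T);np.savez("pics/w2.npz",**W,tcp_pos=s["tcp_pos"],ee_rot=s["ee_rot"])
a=cv2.resize(W["img"][0:200,220:420],None,fx=2,fy=2,interpolation=cv2.INTER_CUBIC)
b=cv2.resize(T["img"][150:270,180:280],None,fx=4,fy=4,interpolation=cv2.INTER_CUBIC)[:480]
a=cv2.copyMakeBorder(a,0,80,0,0,0);cv2.imwrite("pics/m2.png",np.hstack([a,b])[:,:,::-1])
```

```text
(no output)
```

View pics/m2.png

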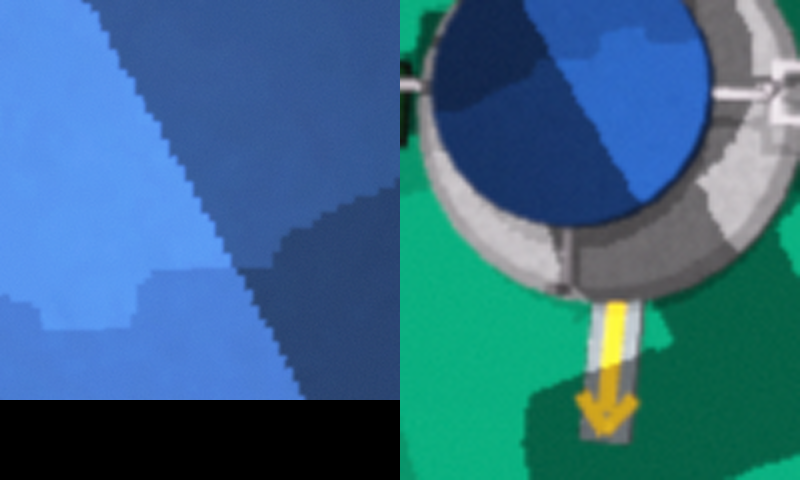

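The hook's tip is at about full-image (220.5,222.5). The peg was squeezed to the pads' edge, so the tool sits about 15 mm off and pushes with 42 N. I'll open and check the angle.

Call:
{"api": "move_arm", "payload": {"series": [{"grip": 0.2, "xyz": [0, 0, 0], "angular": [0, 0, 0]}, {"grip": 0.4, "xyz": [0, 0, 0], "angular": [0, 0, 0]}, {"grip": 0.5, "xyz": [0, 0, 0], "angular": [0, 0, 0]}, {"grip": 0.5, "xyz": [0, 0, 0], "angular": [0, 0, 0]}, {"grip": 0.5, "xyz": [0, 0, 0], "angular": [0, 0, 0]}, {"grip": 0.5, "xyz": [0, 0, 0], "angular": [0, 0, 0]}]}}

```text
time_s: 6.7
tcp_pos: [0.6588, 0.0701, 0.2125]
ee_rot: [[-1.0, 0.0, -0.001], [0.0, 1.0, -0.0], [0.001, -0.0, -1.0]]
wrist_force: [-0.9, -0.5, 0.6]
gripper_width: 0.474
gripper_force: 0.0
```

Run:
```python
from station import r
from h import *
T=r.capture("top");np.savez("pics/top3.npz",**T)
o=np.load("pics/top2.npz")["img"];print("moved px",np.abs(o[200:240,200:250].astype(int)-T["img"][200:240,200:250]).max())
ax=np.array([.599,.0745])
for p in[(220.3,222.5)]:
    q=plane(T,p,.185)[0];d=q-ax;print(q,np.hypot(*d),np.degrees(np.arctan2(d[1],d[0])))
print(ax+.115*np.array([np.cos(np.radians(174.2)),np.sin(np.radians(174.2))]))
b=cv2.resize(T["img"][205:235,205:245],None,fx=14,fy=14,interpolation=cv2.INTER_CUBIC)
cv2.imwrite("pics/m3.png",b[:,:,::-1])
```

```text
moved px 54
[0.48269851 0.07492444] 0.11630226140318616 179.79090260549327
[0.48458872 0.08612147]
```

View pics/m3.png

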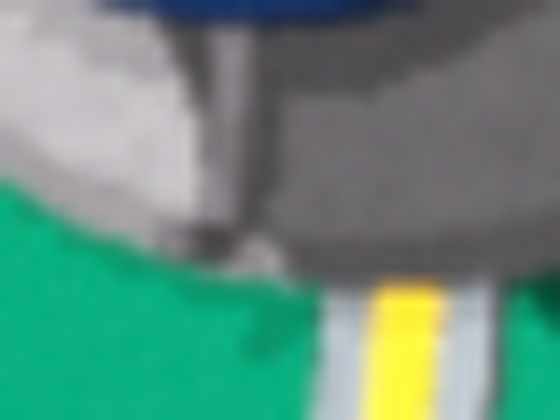

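Call:
{"api": "move_arm", "payload": {"series": [{"grip": 0, "xyz": [0, -2, 0], "angular": [0, 0, 0]}, {"grip": 0, "xyz": [0, -2, 0], "angular": [0, 0, 0]}, {"grip": 0, "xyz": [0, -2, 0], "angular": [0, 0, 0]}, {"grip": 0, "xyz": [0, -2, 0], "angular": [0, 0, 0]}, {"grip": 0, "xyz": [0, -2, 0], "angular": [0, 0, 0]}, {"grip": 0, "xyz": [0, -2, 0], "angular": [0, 0, 0]}, {"grip": 0, "xyz": [0, -2, 0], "angular": [0, 0, 0]}]}}

```text
time_s: 7.45
tcp_pos: [0.6593, 0.0684, 0.2126]
ee_rot: [[-1.0, 0.0, 0.0], [0.0, 1.0, 0.0], [-0.0, 0.0, -1.0]]
wrist_force: [-0.2, 3.3, 0.6]
gripper_width: 0.174
gripper_force: 30.0
```

Call:
{"api": "move_arm", "payload": {"series": [{"grip": 0.5, "xyz": [0, 0, 0], "angular": [0, 0, 0]}, {"grip": 0.5, "xyz": [0, 0, 0], "angular": [0, 0, 0]}, {"grip": 0.5, "xyz": [0, 0, 0], "angular": [0, 0, 0]}, {"grip": 0.6, "xyz": [0, 0, 0], "angular": [0, 0, 0]}, {"grip": 0.6, "xyz": [0, 0, -30], "angular": [0, 0, 0]}, {"grip": 1, "xyz": [0, 0, -78], "angular": [0, 0, 0]}, {"grip": 1, "xyz": [0, 0, -78], "angular": [0, 0, 0]}]}}

```text
time_s: 8.15
tcp_pos: [0.6624, 0.0679, 0.2988]
ee_rot: [[-1.0, -0.001, 0.015], [-0.001, 1.0, 0.001], [-0.015, 0.001, -1.0]]
wrist_force: [0.1, -1.1, 0.7]
gripper_width: 0.697
gripper_force: 0.0
```

Run:
```python
from station import r
from h import *
T=r.capture("top")
a=cv2.resize(T["img"][205:235,205:245],None,fx=10,fy=10,interpolation=cv2.INTER_CUBIC)
S=r.capture("side")
b=cv2.resize(S["img"][230:350,260:380],None,fx=3.3333,fy=3.3333,interpolation=cv2.INTER_CUBIC)
np.savez("pics/top4.npz",**T);np.savez("pics/side4.npz",**S)
cv2.imwrite("pics/m4.png",np.hstack([cv2.copyMakeBorder(a,0,100,0,0,0),b[:400]])[:,:,::-1])
```

```text
(no output)
```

View pics/m4.png

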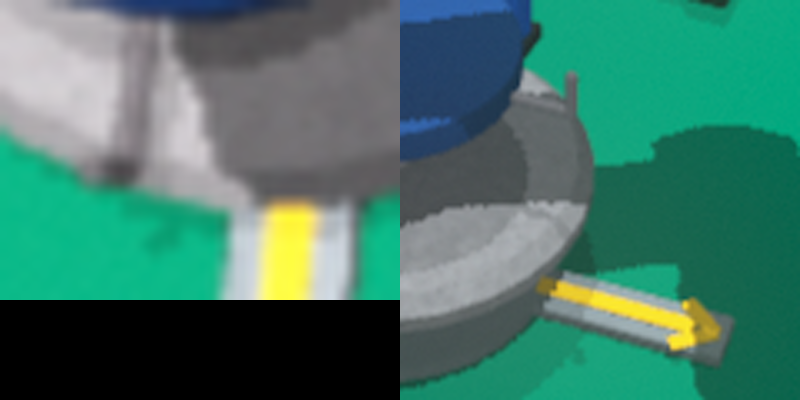

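Run:
```python
from h import *
T=np.load("pics/top4.npz");S=np.load("pics/side4.npz");ax=np.array([.599,.0745])
for n,c,p,z in[("Stip",S,(311.4,251.8),.185),("Selb",S,(311.6,265.),.1565),("Ttip",T,(215.7,222.),.185)]:
    q=plane(c,p,z)[0];d=q-ax;print(n,q.round(4),np.hypot(*d).round(4),np.degrees(np.arctan2(d[1],d[0])).round(1))
```

```text
Stip [0.4856 0.0928] 0.1149 170.8
Selb [0.4839 0.0962] 0.1171 169.3
Ttip [0.484  0.0851] 0.1155 174.7
```

Call:
{"api": "move_arm", "payload": {"series": [{"grip": 0.75, "xyz": [0, 0, 0], "angular": [0, 0, 0.1]}, {"grip": 0.75, "xyz": [73, -382, 30], "angular": [0, 0, 0.253]}, {"grip": 0.75, "xyz": [73, -382, 30], "angular": [0, 0, 0.253]}, {"grip": 0.75, "xyz": [73, -382, 30], "angular": [0, 0, 0.253]}, {"grip": 0.75, "xyz": [73, -382, 30], "angular": [0, 0, 0.253]}, {"grip": 0.75, "xyz": [73, -382, 30], "angular": [0, 0, 0.253]}, {"grip": 0.75, "xyz": [73, -382, 30], "angular": [0, 0, 0.253]}, {"grip": 0.75, "xyz": [73, -382, 30], "angular": [0, 0, 0.253]}, {"grip": 0.75, "xyz": [73, -382, 30], "angular": [0, 0, 0.253]}, {"grip": 0.75, "xyz": [73, -382, 30], "angular": [0, 0, 0.253]}]}}

```text
time_s: 9.25
tcp_pos: [0.5838, -0.3181, 0.2578]
ee_rot: [[-0.966, 0.257, -0.005], [0.257, 0.966, 0.001], [0.005, -0.0, -1.0]]
wrist_force: [-0.7, 1.4, -0.5]
gripper_width: 0.751
gripper_force: 0.0
```

Call:
{"api": "move_arm", "payload": {"series": [{"grip": 0.75, "xyz": [0, 0, 0], "angular": [0, 0, 0]}, {"grip": 0.75, "xyz": [0, 0, 0], "angular": [0, 0, 0]}, {"grip": 0.75, "xyz": [0, 0, 0], "angular": [0, 0, 0]}]}}

```text
time_s: 9.55
tcp_pos: [0.5866, -0.3125, 0.2605]
ee_rot: [[-0.969, 0.249, -0.0], [0.249, 0.969, 0.0], [0.0, 0.0, -1.0]]
wrist_force: [-0.0, 0.4, -0.2]
gripper_width: 0.754
gripper_force: 0.0
```

Run:
```python
from station import r
from h import *
s=r.sense();c=r.capture("wrist");cv2.imwrite("pics/w5.png",c["img"][:,:,::-1])
np.savez("pics/w5.npz",**c,tcp_pos=s["tcp_pos"],ee_rot=s["ee_rot"])
H=hsv(c["img"]);m=((H[...,0]<6)|(H[...,0]>174))&(H[...,1]>150)
for a,cc,mm in blobs(m,200):
    print(a,cc); 
    k=cv2.findContours(mm.astype(np.uint8),cv2.RETR_EXTERNAL,cv2.CHAIN_APPROX_NONE)[0][0]
    print(wplane(s,c,cc,.13),cv2.boundingRect(k))
```

```text
2313 [314.21919585 192.48508431]
[[ 0.58441566 -0.3145846 ]] (287, 155, 55, 60)
389 [365.87917738 268.88174807]
[[ 0.66630164 -0.2872723 ]] (352, 259, 26, 19)
```

View pics/w5.png

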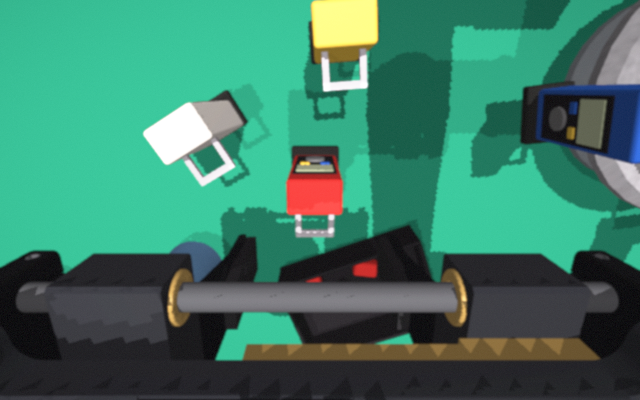

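The red tester's top face spans about (288,180) to (341,213), with the eye's end at about (315,234), almost exactly aligned with the tool.

Run:
```python
from h import *
c=np.load("pics/w5.npz");t=c["tcp_pos"];R=c["ee_rot"]
q=wplane(c,c,[(288,180),(341,180),(341.5,213),(287.5,214)],.13)
e=wplane(c,c,[(315,235)],.1075)
f=lambda w:((w-t[:2])@R[:2,:2]*1000).round(1)
print(f(q),f(q.mean(0)[None]),f(e))
```

```text
[[ 12.5 -24.4]
 [ 12.5  19.9]
 [-16.8  20.9]
 [-17.7 -25.6]] [[-2.4 -2.3]] [[-47.3  -2.1]]
```

Call:
{"api": "move_arm", "payload": {"series": [{"grip": 0.75, "xyz": [-2, -2, 50], "angular": [0, 0, 0]}, {"grip": 0.75, "xyz": [-2, -2, 95], "angular": [0, 0, 0]}, {"grip": 0.75, "xyz": [-2, -2, 125], "angular": [0, 0, 0]}, {"grip": 0.75, "xyz": [-2, -2, 146], "angular": [0, 0, 0]}, {"grip": 0.75, "xyz": [-2, -2, 146], "angular": [0, 0, 0]}, {"grip": 0.55, "xyz": [-2, -2, 146], "angular": [0, 0, 0]}, {"grip": 0.4, "xyz": [-2, -2, 146], "angular": [0, 0, 0]}, {"grip": 0.4, "xyz": [-2, -2, 146], "angular": [0, 0, 0]}, {"grip": 0.4, "xyz": [-2, -2, 146], "angular": [0, 0, 0]}, {"grip": 0.4, "xyz": [-2, -2, 146], "angular": [0, 0, 0]}]}}

```text
time_s: 10.6
tcp_pos: [0.5887, -0.3164, 0.1165]
ee_rot: [[-0.968, 0.25, 0.003], [0.25, 0.968, -0.001], [-0.004, -0.0, -1.0]]
wrist_force: [0.3, 2.1, 4.7]
gripper_width: 0.546
gripper_force: 30.0
```

Call:
{"api": "move_arm", "payload": {"series": [{"grip": 0.4, "xyz": [0, 0, -40], "angular": [0, 0, 0]}, {"grip": 0.4, "xyz": [0, 0, -85], "angular": [0, 0, 0]}, {"grip": 0.4, "xyz": [0, 0, -130], "angular": [0, 0, 0]}, {"grip": 0.4, "xyz": [0, 0, -170], "angular": [0, 0, 0]}, {"grip": 0.4, "xyz": [8, 12, -200], "angular": [0, 0, 0]}, {"grip": 0.4, "xyz": [28, 43, -200], "angular": [0, 0, -0.05]}, {"grip": 0.4, "xyz": [50, 78, -200], "angular": [0, 0, -0.1]}, {"grip": 0.4, "xyz": [72, 113, -200], "angular": [0, 0, -0.152]}, {"grip": 0.4, "xyz": [94, 148, -200], "angular": [0, 0, -0.152]}, {"grip": 0.4, "xyz": [115, 180, -200], "angular": [0, 0, -0.152]}]}}

```text
time_s: 11.6
tcp_pos: [0.5198, -0.1117, 0.3134]
ee_rot: [[-0.995, 0.102, -0.002], [0.102, 0.995, 0.001], [0.002, 0.001, -1.0]]
wrist_force: [-0.1, 0.8, -3.0]
gripper_width: 0.55
gripper_force: 29.9
```

Call:
{"api": "move_arm", "payload": {"series": [{"grip": 0.4, "xyz": [15, 34, 0], "angular": [0, 0, 0]}, {"grip": 0.4, "xyz": [30, 69, 0], "angular": [0, 0, 0]}, {"grip": 0.4, "xyz": [46, 105, 0], "angular": [0, 0, 0]}, {"grip": 0.4, "xyz": [61, 140, 0], "angular": [0, 0, 0]}, {"grip": 0.4, "xyz": [74, 170, 0], "angular": [0, 0, 0]}, {"grip": 0.4, "xyz": [84, 194, 0], "angular": [0, 0, 0]}, {"grip": 0.4, "xyz": [84, 194, 25], "angular": [0, 0, 0]}, {"grip": 0.4, "xyz": [84, 194, 50], "angular": [0, 0, 0]}, {"grip": 0.4, "xyz": [84, 194, 70], "angular": [0, 0, 0]}, {"grip": 0.4, "xyz": [84, 194, 70], "angular": [0, 0, 0]}]}}

```text
time_s: 12.6
tcp_pos: [0.4548, 0.0872, 0.2411]
ee_rot: [[-0.995, 0.102, -0.008], [0.102, 0.995, -0.003], [0.008, -0.004, -1.0]]
wrist_force: [-1.4, -0.6, -3.3]
gripper_width: 0.548
gripper_force: 30.0
```

Call:
{"api": "move_arm", "payload": {"series": [{"grip": 0.4, "xyz": [0, 0, 0], "angular": [0, 0, 0]}, {"grip": 0.4, "xyz": [0, 0, 0], "angular": [0, 0, 0]}]}}

```text
time_s: 12.8
tcp_pos: [0.4581, 0.0884, 0.2457]
ee_rot: [[-0.995, 0.101, 0.002], [0.101, 0.995, 0.001], [-0.002, 0.001, -1.0]]
wrist_force: [0.6, -0.0, -3.3]
gripper_width: 0.549
gripper_force: 30.0
```

Run:
```python
from station import r
from h import *
s=r.sense();c=r.capture("wrist");T=r.capture("top");S=r.capture("side")
for n,q in(("w6",c),("top6",T),("side6",S)):np.savez(f"pics/{n}.npz",**q,tcp_pos=s["tcp_pos"],ee_rot=s["ee_rot"])
z=lambda im,x,y,w,h,f:cv2.resize(im[y:y+h,x:x+w],None,fx=f,fy=f,interpolation=cv2.INTER_CUBIC)
a=z(c["img"],220,150,200,150,2);b=z(T["img"],180,190,100,75,4);d=z(S["img"],270,200,100,75,4)
cv2.imwrite("pics/m6.png",np.vstack([np.hstack([a,b]),np.hstack([d,0*d])])[:,:,::-1])
```

```text
(no output)
```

View pics/m6.png

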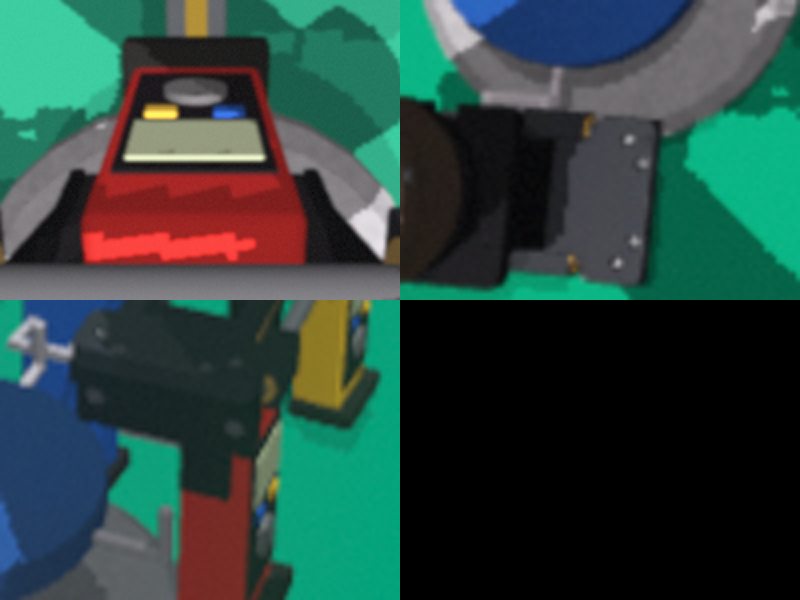

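The tester sits symmetric over the arrow in the wrist view, and the hook tip (side view) stands right behind its back. I'll lower in stages and watch the force.

Call:
{"api": "move_arm", "payload": {"series": [{"grip": 0.4, "xyz": [1, 0, 15], "angular": [0, 0, 0]}, {"grip": 0.4, "xyz": [1, 0, 30], "angular": [0, 0, 0]}, {"grip": 0.4, "xyz": [1, 0, 40], "angular": [0, 0, 0]}, {"grip": 0.4, "xyz": [1, 0, 46], "angular": [0, 0, 0]}, {"grip": 0.4, "xyz": [1, 0, 50], "angular": [0, 0, 0]}, {"grip": 0.4, "xyz": [1, 0, 54], "angular": [0, 0, 0]}, {"grip": 0.4, "xyz": [1, 0, 54], "angular": [0, 0, 0]}, {"grip": 0.4, "xyz": [1, 0, 54], "angular": [0, 0, 0]}]}}

```text
time_s: 13.75
tcp_pos: [0.4567, 0.0884, 0.1909]
ee_rot: [[-0.995, 0.101, 0.001], [0.101, 0.995, 0.0], [-0.001, 0.0, -1.0]]
wrist_force: [-0.4, -0.4, -3.4]
gripper_width: 0.551
gripper_force: 30.0
```

Run:
```python
from station import r
from h import *
s=r.sense();print(s["tcp_pos"],s["wrist_force"],s["moment"]);S=r.capture("side")
d=cv2.resize(S["img"][215:315,250:380],None,fx=6,fy=6,interpolation=cv2.INTER_CUBIC)
cv2.imwrite("pics/m7.png",cv2.convertScaleAbs(d,alpha=1.6)[:,:,::-1])
```

```text
[0.45671842 0.08843709 0.19086395] [-0.35282006 -0.41919602 -3.35404436] [-0.0165152  -0.06447042  0.04328063]
```

View pics/m7.png

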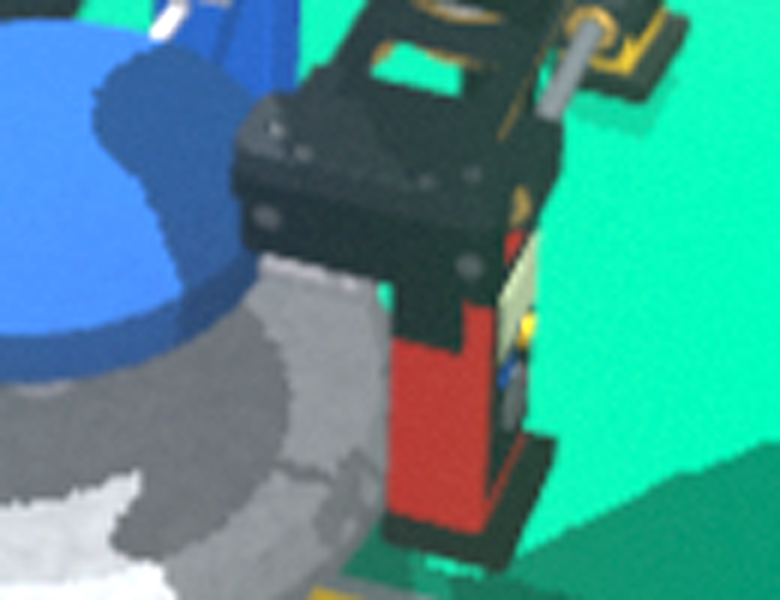

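The tester is beside the disc with no contact force, and its eye has passed below the tip height. I'll go down the rest.

Call:
{"api": "move_arm", "payload": {"series": [{"grip": 0.4, "xyz": [0, 0, 4], "angular": [0, 0, 0]}, {"grip": 0.4, "xyz": [0, 0, 8], "angular": [0, 0, 0]}, {"grip": 0.4, "xyz": [0, 0, 11], "angular": [0, 0, 0]}, {"grip": 0.4, "xyz": [0, 0, 13], "angular": [0, 0, 0]}, {"grip": 0.4, "xyz": [0, 0, 15], "angular": [0, 0, 0]}, {"grip": 0.4, "xyz": [0, 0, 16], "angular": [0, 0, 0]}, {"grip": 0.4, "xyz": [0, 0, 16], "angular": [0, 0, 0]}, {"grip": 0.4, "xyz": [0, 0, 16], "angular": [0, 0, 0]}]}}

```text
time_s: 14.6
tcp_pos: [0.4566, 0.0884, 0.1746]
ee_rot: [[-0.995, 0.101, 0.0], [0.101, 0.995, 0.0], [-0.0, 0.0, -1.0]]
wrist_force: [0.0, -0.4, -2.6]
gripper_width: 0.548
gripper_force: 30.0
```

Call:
{"api": "move_arm", "payload": {"series": [{"grip": 0.4, "xyz": [0, 0, 1], "angular": [0, 0, 0]}, {"grip": 0.4, "xyz": [0, 0, 2], "angular": [0, 0, 0]}, {"grip": 0.4, "xyz": [0, 0, 2], "angular": [0, 0, 0]}, {"grip": 0.4, "xyz": [0, 0, 2], "angular": [0, 0, 0]}]}}

```text
time_s: 15.0
tcp_pos: [0.4568, 0.0884, 0.1733]
ee_rot: [[-0.995, 0.101, 0.001], [0.101, 0.995, 0.0], [-0.001, 0.0, -1.0]]
wrist_force: [-2.5, 0.2, 5.3]
gripper_width: 0.55
gripper_force: 30.0
```

Call:
{"api": "move_arm", "payload": {"series": [{"grip": 0.4, "xyz": [4, 0, -1], "angular": [0, 0, 0]}, {"grip": 0.4, "xyz": [8, 0, -1], "angular": [0, 0, 0]}, {"grip": 0.4, "xyz": [11, 0, -1], "angular": [0, 0, 0]}, {"grip": 0.4, "xyz": [11, 0, -1], "angular": [0, 0, 0]}, {"grip": 0.4, "xyz": [11, 0, -1], "angular": [0, 0, 0]}]}}

```text
time_s: 15.5
tcp_pos: [0.4491, 0.0907, 0.1741]
ee_rot: [[-0.995, 0.1, 0.009], [0.1, 0.995, 0.003], [-0.008, 0.004, -1.0]]
wrist_force: [11.1, -2.5, -6.7]
gripper_width: 0.547
gripper_force: 30.0
```

The outward tug meets 11 N, so the eye is on the hook. I'll go back, set it down and release.

Call:
{"api": "move_arm", "payload": {"series": [{"grip": 0.4, "xyz": [-6, 0, 0], "angular": [0, 0, 0]}, {"grip": 0.4, "xyz": [-10, 0, 0], "angular": [0, 0, 0]}, {"grip": 0.4, "xyz": [-10, 0, 1], "angular": [0, 0, 0]}, {"grip": 0.4, "xyz": [-10, 0, 1], "angular": [0, 0, 0]}, {"grip": 0.65, "xyz": [-10, 0, 1], "angular": [0, 0, 0]}, {"grip": 0.75, "xyz": [-10, 0, 1], "angular": [0, 0, 0]}, {"grip": 0.8, "xyz": [-10, 0, 1], "angular": [0, 0, 0]}, {"grip": 0.8, "xyz": [-10, 0, 1], "angular": [0, 0, 0]}, {"grip": 0.8, "xyz": [-10, 0, 1], "angular": [0, 0, 0]}]}}

```text
time_s: 16.4
tcp_pos: [0.4553, 0.0885, 0.1724]
ee_rot: [[-0.995, 0.101, -0.0], [0.101, 0.995, -0.0], [0.0, -0.0, -1.0]]
wrist_force: [-0.4, -0.2, -0.1]
gripper_width: 0.794
gripper_force: 0.0
```

Call:
{"api": "move_arm", "payload": {"series": [{"grip": 0.8, "xyz": [0, 0, -10], "angular": [0, 0, 0]}, {"grip": 0.8, "xyz": [0, 0, -30], "angular": [0, 0, 0]}, {"grip": 0.8, "xyz": [0, 0, -70], "angular": [0, 0, 0]}, {"grip": 0.8, "xyz": [0, 0, -110], "angular": [0, 0, 0]}, {"grip": 0.8, "xyz": [0, -50, -120], "angular": [0, 0, 0]}, {"grip": 0.8, "xyz": [0, -100, -120], "angular": [0, 0, 0]}, {"grip": 0.8, "xyz": [0, -150, -120], "angular": [0, 0, 0]}, {"grip": 0.8, "xyz": [0, -180, -120], "angular": [0, 0, 0]}, {"grip": 0.8, "xyz": [0, -180, -120], "angular": [0, 0, 0]}, {"grip": 0.8, "xyz": [0, -180, -120], "angular": [0, 0, 0]}]}}

```text
time_s: 17.4
tcp_pos: [0.4372, -0.0911, 0.2932]
ee_rot: [[-0.995, 0.103, 0.001], [0.103, 0.995, 0.0], [-0.001, 0.0, -1.0]]
wrist_force: [0.6, 0.0, 0.4]
gripper_width: 0.8
gripper_force: 0.0
```

Run:
```python
from station import r
from h import *
S=r.capture("side");T=r.capture("top")
z=lambda im,x,y,w,h,f:cv2.resize(im[y:y+h,x:x+w],None,fx=f,fy=f,interpolation=cv2.INTER_CUBIC)
cv2.imwrite("pics/m8.png",np.hstack([z(S["img"],230,190,150,170,2.6),z(T["img"],180,140,150,170,2.6)])[:,:,::-1])
```

```text
(no output)
```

View pics/m8.png

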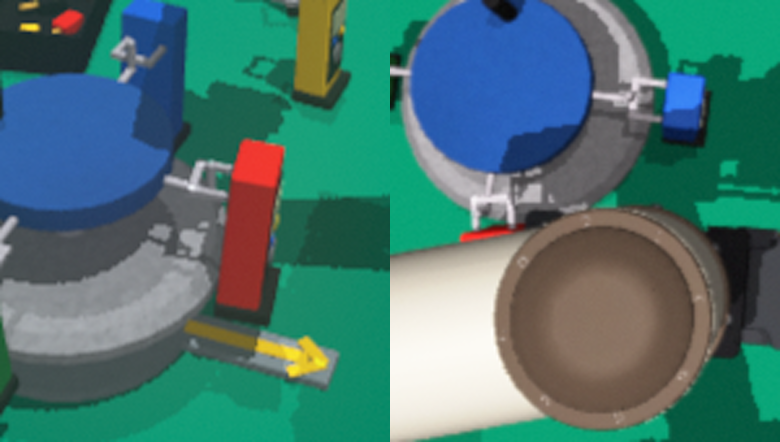

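The red tester hangs by its eye on the hook, leaning lightly on the disc over the arrow. The gripper is clear, so I'm handing in.

```bash
python3 -c "
from station import r
print(r.finish_job())"
```

```text
the job is handed in; nothing more can be done
None
```

I turned the carousel so the empty hook stands over the arrow, hung the red tester on it by its eye, and handed the job in at about 17.5 s, with no verdict returned; the last pictures show it hanging freely with the gripper clear.

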